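# Show a viewing stone from the rack and fill its place

### The job

A customer wants to see the viewing stone that stands in the low rack: lift it straight up until its wooden stand is clear of the rack's front rail, then bring it forward and set it down gently, upright, in the middle of the round wooden plinth. Then take the spare sample jar that stands alone on the table near the plinth and stand it gently over the rail into the bay the stone has left. Do not knock the rail or shift the two jars already on the rack, and leave the torch alone.

Things in the scene. Friction and masses are not known exactly. Their poses are not given: they have to be found in the camera images.
- rack: Low open wooden display rack on the table, fixed, 134 mm deep (x), 414 mm wide (y), front toward -x. Origin at the centre of its underside, on the table. Its board's top is 60 mm above the origin. It has three bays side by side, centred at y = +125, 0 and -125 mm, parted by low strips 6 mm wide and 8 mm high at y = +-62.5 mm. End panels (inner faces at y = +-195 mm) rise to 100 mm; the back board (inner face at x = +57 mm) rises to 95 mm. Nothing above the bays.
- front_rail: The rack's front retaining rail: a steel rod 10 mm thick along the rack's y, fixed across the whole front; origin at its middle, at rack x = -60 mm and 87 mm above the rack's underside, so its top is 92 mm above the table, 32 mm above the board; its inner side is at rack x = -55 mm.
- bay_0 (a point): Centre of the board of the left bay (rack y = +125 mm), at the height of the board's top; axes as the rack.
- bay_1 (a point): Centre of the board of the middle bay, at the height of the board's top; axes as the rack.
- bay_2 (a point): Centre of the board of the right bay (rack y = -125 mm), at the height of the board's top; axes as the rack.
- stone_center (a point): Half-way up the viewing stone, an upright natural stone glued on a small oval wooden stand with feet: 52 mm (its x) by 68 mm (its y) by 92 mm high, 0.32 kg nominal. It stands in one of the rack's bays with its long side (y) roughly front to back. The stone itself begins 17 mm above the foot. This point is 46 mm above the underside of the stand's feet; z points up. Grasp the stone across its short side (x).
- stone_foot (a point): Centre of the underside of the viewing stone's stand, at the feet; axes as the stone.
- plinth_top (a point): Centre of the flat top of the round wooden display plinth, 130 mm in diameter and 32 mm high, fixed on the table.
- spare_jar_center (a point): Spare sample jar, a clear round jar of stone chips with a screw cap, 47 mm in diameter, 63 mm high (firm to grasp up to 56 mm), 0.14 kg; it stands alone on the table in front of the robot, to the right of the rack and 13 to 25 cm from the plinth's centre. This point is on its axis, 30 mm above its underside; z points up.
- jar_a_center (a point): One of the two jars already on the rack (same size as the spare jar); on its axis 30 mm above its underside.
- jar_b_center (a point): The other jar already on the rack; on its axis 30 mm above its underside.
- torch: Black torch lying on the table near its front right, 110 mm long, 29 mm thick; a bystander. Origin at the centre of its underside.
- viewing_stone: The same viewing stone as a body; origin at the centre of the underside of its stand (as point stone_foot).
- spare_jar: The same spare jar as a body; origin at the centre of its underside.
- plinth: The same plinth as a body; origin at the centre of its underside, on the table.

How it is judged:
By the outcome, as a careful person would: the job done as asked, in the order asked, and still so for the second after the job is handed in, with the robot touching nothing.
It also fails if it takes over 61 s, if anything falls off the work surface, if the arm or the gripper's body presses on something with over 40 N, if the wrist force passes 120 N, or if a joint passes its speed limit or range.

### The arm

A 6-joint arm with a two-finger parallel gripper is mounted at the origin on a cart in front of the work surface, level with it; the furniture and walls round the work are solid. World frame = base frame: x ahead of the robot, y to its left, z up, the work surface at z = 0. Lengths are in m, angles in rad, forces in N, time in s.
With the tool pointing down it reaches from about 0.35 to 0.925 m from the base axis. Payload 6.4 kg.
Tool frame: the origin (TCP) lies midway between the tips of the shut fingers; the grasp point (between the pads) lies 19 mm behind it (arm.grip_point_offset is the distance from the TCP to the grasp point, in m); z points along the fingers, y is the line along which they close (so a half turn about z gives the same grasp; the last joint's range is limited). The gripper opens to 85 mm and grips with 20 to 120 N. Pads are 22 mm wide; open, the fingers measure 114 mm over their backs; the gripper's body (76 mm by 85 mm) begins 54 mm behind the grasp point. The pads swing forward as they close: fully open they stand 13 mm farther back than shut.
Start: joints at [-1.501, 0.245, 1.558, -0, 1.339, -0.174], TCP at [0.157, -0.631, 0.231] pointing down, gripper open.
Joint ranges: [-3.13, 3.13], [-1.02, 2.26], [0.13, 2.54], [-0.95, 4.09], [0.21, 2.88], [-2.74, 2.74]. Speed limits (rad/s): [2.57, 2.57, 3.14, 3.14, 3.14, 3.14].

### API

Orientations are given as a unit quaternion [w, x, y, z].
In Python, from station import read_state, cams, ticket, arm gives the robot as it stands. The module is installed in compiled form; this text tells all that it offers.
- The arm moves only by the tool servo_tool, never from a script. Its argument "rows" is a list of rows, each a list of 7 numbers: the turn, a rotation vector about the tool's x, y, z in rad, then the shift along the tool's x, y, z in mm, then the closure, from -1 (fully open) to 1 (shut). A call has exactly 5 rows; each row shifts and turns the commanded pose from where the row before left it, along the tool's axes as they then stand; what a row does not reach is not made up. A row lasts 1/8 s, in which the tool goes at most 62.5 mm and 10.7 degrees, less where a joint would pass 70% of its speed; a pose out of reach is approached as far as the arm can. A call is refused whole if a number of a shift passes 62.5 or a number of a turn 0.188, either way. A call with a gripper value outside its range is refused whole. The fingers move at their own pace and stop on an object; "squeeze" is the grip in N (left out, the last holds). Time passes only in rows, so rows that do not move let the fingers close, or fill a call up. It gives the time, the measured TCP pose, the force, the opening and the grip force at its end, in the units of the state.
- read_state(): the state, without advancing time (a new reading comes with each control period).
- cams.capture(name): name is "side" or "top" or "wrist"; returns a dict with "image" (400x640x3 uint8, blue, green, red), "intrinsics" (3x3 intrinsics, pixels), "origin" and "orientation" of the camera in the world. Camera axes: x right, y down, z forward; pixel columns grow to the right and rows downward; lengths in m; the calibration is good to about 2 mm. A picture is of the moment at which its call begins. There is no depth.
- ticket.finish_job(): hands the job in; it is judged then, once.
The state is a dict: "time": time; "qpos": joint angles; "qvel": joint speeds; "effort": joint torques, N m; "tool_pos": TCP position; "eef_rot": TCP orientation; "wrist_force": force on the tool from outside, world axes, zero at the start; "wrist_torque": the same for the moment, N m; "width": finger opening in m; "gripper_force": force on a finger pad.
Only numpy, scipy, OpenCV 4.12 (cv2) and the standard library are available. Lean on these libraries where they do the work, as an engineer would, in place of code of your own. Each camera call takes 0.05 s, during which the arm holds its last target. There are 200 camera calls.

## Working session

There is one attempt and no reset: what is moved stays moved. The work goes in short steps, Python scripts to look and compute and a tool call to move; the robot and the scene stay as the last step left them, time stands still between calls to the robot, and variables do not carry over. Pictures are saved under pics/ and viewed, at most 10 in all, crops included, and the job is handed in when it is done.

Besides the shell and the picture viewer there is one more tool, called after ">>>" as name(argument=value, ...), one argument or row to a line, values as JSON. servo_tool: Moves the arm, as the interface text tells. Its arguments: {"type":"object","properties":{"rows":{"type":"array","items":{"type":"array","items":{"type":"number"}}},"squeeze":{"type":"number"}},"required":["rows"]}

```bash
mkdir -p pics; python3 - <<'E'
from station import read_state,cams,arm
import cv2,numpy as np
for n in ("side","top"):
    c=cams.capture(n);cv2.imwrite(f"pics/{n}0.png",c["image"]);print(n,c["intrinsics"],c["origin"],c["orientation"])
s=read_state();print(s["tool_pos"],s["eef_rot"],s["width"],s["time"],arm.grip_point_offset)
E
```

```text
side [[381.34644669   0.         316.58099211]
 [  0.         381.34644669 203.58807098]
 [  0.           0.           1.        ]] [ 0.26631187 -0.98825947  0.93118862] [-0.40951679  0.90656192 -0.09059008  0.04727492]
top [[492.64315799   0.         329.92717314]
 [  0.         492.64315799 202.10682652]
 [  0.           0.           1.        ]] [ 0.40372007 -0.06345797  1.42538131] [ 0.01111185 -0.70539034  0.70844011 -0.02033731]
[ 0.156872   -0.6302669   0.23029372] [-8.68657597e-04  9.92579896e-01  1.21591093e-01  4.96258564e-05] 0.0855941647951328 0.1 0.0187
```

View pics/side0.png

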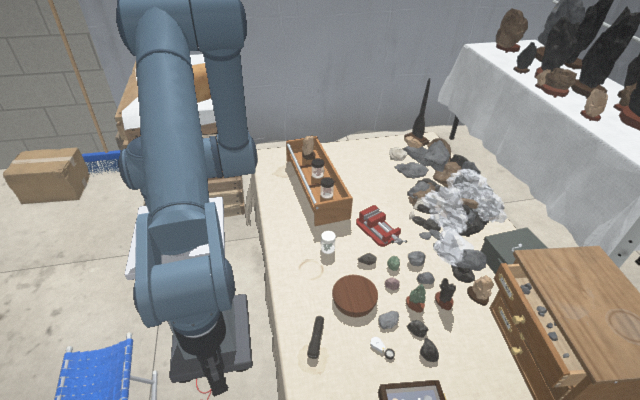

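View pics/top0.png

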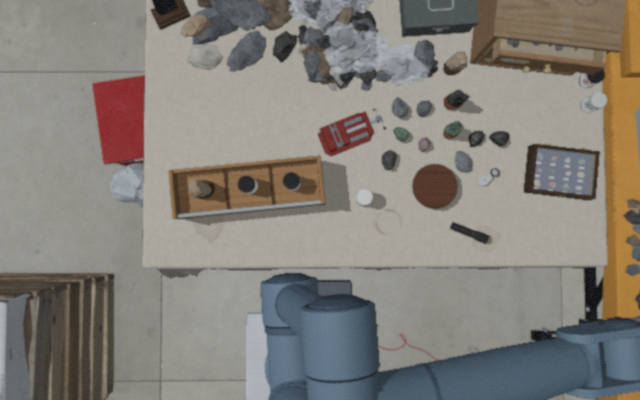

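The side view shows the rack at about (320,180), the spare jar at (328,241), the plinth at (355,295) and the torch at (316,338). In the top view the stone is in the left bay at (201,188), the jars are at (247,184) and (291,181), the spare jar at (365,198) and the plinth at (436,186).

```bash
cat > h.py <<'E'
from station import read_state,cams
import cv2,numpy as np
from scipy.spatial.transform import Rotation as R
def rot(q): return R.from_quat([q[1],q[2],q[3],q[0]])
def ray(c,uv,z):
    K=c["intrinsics"];d=rot(c["orientation"]).apply(np.linalg.solve(K,[uv[0],uv[1],1]));o=np.array(c["origin"])
    return o+d*(z-o[2])/d[2]
def proj(c,p):
    v=c["intrinsics"]@rot(c["orientation"]).inv().apply(np.array(p)-c["origin"]);return v[:2]/v[2]
E
python3 - <<'E'
from h import *
c=cams.capture("top");im=c["image"]
cv2.imwrite("pics/topc.png",cv2.resize(im[145:225,160:330],None,fx=4.7,fy=4.7,interpolation=cv2.INTER_CUBIC))
hsv=cv2.cvtColor(im,cv2.COLOR_BGR2HSV)
# plinth
def blobs(mask,lo,roi):
    x0,y0,x1,y1=roi;m=np.zeros_like(mask);m[y0:y1,x0:x1]=mask[y0:y1,x0:x1]
    for k in cv2.findContours(m,cv2.RETR_EXTERNAL,cv2.CHAIN_APPROX_NONE)[0]:
        if cv2.contourArea(k)>lo: yield k
brown=cv2.inRange(hsv,(0,90,30),(20,255,150))
for k in blobs(brown,300,(405,155,470,215)):
    e=cv2.fitEllipse(k);print("plinth",e,ray(c,e[0],.032), "diam",e[1][0]*1.393/492.6)
print(hsv[198,358:373].tolist(),hsv[192:206,365].tolist())
wood=cv2.inRange(hsv,(8,110,70),(22,255,255))
for k in blobs(wood,200,(150,145,335,225)):
    r=cv2.minAreaRect(k);print("rack",r,[ray(c,p,.1).round(4).tolist() for p in cv2.boxPoints(r)])
white=cv2.inRange(hsv,(0,0,215),(180,35,255))
for k in blobs(white,40,(350,182,382,214)):
    e=cv2.minEnclosingCircle(k);print("jar",e,ray(c,e[0],.063),e[1]*2*1.362/492.6)
E
```

```text
plinth ((434.74383544921875, 185.873779296875), (42.02009201049805, 42.76815414428711), 110.9368896484375) [ 0.51070541 -0.38006007  0.032     ] diam 0.11882661017179004
[[84, 7, 190], [83, 5, 191], [78, 7, 193], [90, 7, 191], [84, 7, 190], [90, 5, 191], [90, 5, 190], [83, 5, 191], [84, 7, 190], [90, 7, 188], [90, 5, 188], [84, 7, 189], [83, 5, 187], [84, 7, 180], [75, 3, 154]] [[84, 7, 189], [80, 4, 189], [84, 7, 190], [83, 5, 192], [90, 4, 189], [84, 7, 189], [83, 5, 191], [98, 5, 191], [90, 4, 190], [84, 7, 191], [78, 7, 192], [90, 5, 187], [75, 6, 166], [45, 8, 129]]
rack ((246.43492126464844, 186.25909423828125), (46.75242233276367, 151.2958526611328), 84.98015594482422) [[0.552, 0.3515, 0.1], [0.5866, -0.0539, 0.1], [0.4605, -0.0645, 0.1], [0.4267, 0.3394, 0.1]]
```

View pics/topc.png

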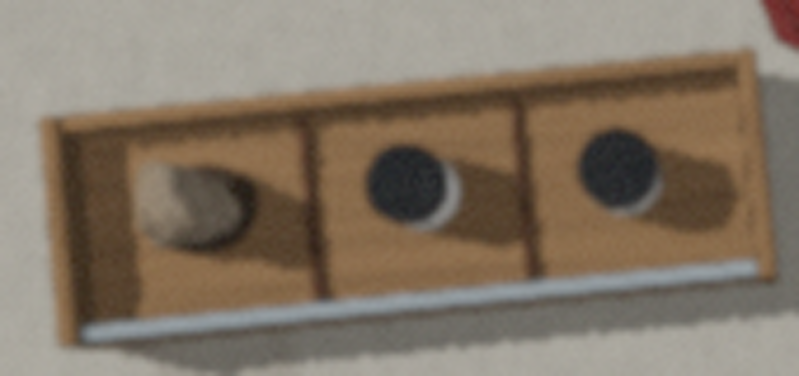

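The crop shows the stone in the left bay, about crop (190,205), with dark-capped jars in the middle and right bays. The rack corners are at about crop (40,118), (752,50), (778,278) and (63,345).

```bash
cat >> h.py <<'E'
def rel(target,yaw):
    """tool-frame shift (mm) and turn to bring commanded TCP to target, tool down with tool x at yaw"""
    s=read_state();r=rot(s["eef_rot"])
    t=R.from_euler('z',yaw)*R.from_euler('x',np.pi)
    print("t",s["time"],"tcp",np.round(s["tool_pos"],4),"shift mm",np.round(r.inv().apply(np.array(target)-s["tool_pos"])*1e3,1),"turn",np.round((r.inv()*t).as_rotvec(),4),"F",np.round(s["wrist_force"],1),"w",round(s["width"],4),"q",np.round(s["qpos"],2))
E
python3 - <<'E'
from h import *
c=cams.capture("top");im=c["image"]
f=lambda u,v,z: ray(c,(160+(u+.5)/4.7-.5,145+(v+.5)/4.7-.5),z)
A,B,C,D=[f(*p,.1) for p in((40,118),(752,50),(778,278),(63,345))]
print("corners",A,B,C,D,np.linalg.norm(A-B),np.linalg.norm(B-C))
v=(A-B+D-C);t=np.arctan2(-v[0],v[1]);o=(A+B+C+D)/4
print("rack",o,"yaw",t)
r1,r2=f(85,332,.092),f(757,268,.092);v=r1-r2;print("rail",r1,r2,np.arctan2(-v[0],v[1]))
for n,y in(("bay0",.125),("bay1",0),("bay2",-.125)):print(n,o[:2]+y*np.array([-np.sin(t),np.cos(t)]))
print("stone base approx",f(205,205,.1)); print("jars",f(408,184,.123),f(620,170,.123))
hsv=cv2.cvtColor(im,cv2.COLOR_BGR2HSV)
m=cv2.inRange(hsv,(0,0,172),(180,12,255));m[:,:350]=0;m[:,382:]=0;m[:184]=0;m[:212]=m[:212];m[212:]=0
k=max(cv2.findContours(m,cv2.RETR_EXTERNAL,cv2.CHAIN_APPROX_NONE)[0],key=cv2.contourArea);e=cv2.minEnclosingCircle(k);print("jar",e,ray(c,e[0],.063))
rel([.48,-.36,.27],.085)
E
```

```text
corners [0.55164449 0.35395604 0.1       ] [ 0.5896277  -0.05356571  0.1       ] [ 0.45828657 -0.06797562  0.1       ] [0.42173216 0.33961164 0.1       ] 0.4092880405681721 0.13212924187389496
rack [0.50532273 0.14300659 0.1       ] yaw 0.09119134484357526
rail [0.42923774 0.32954911 0.092     ] [ 0.46443372 -0.05592371  0.092     ] 0.09105353529972461
bay0 [0.49393961 0.26748721]
bay1 [0.50532273 0.14300659]
bay2 [0.51670586 0.01852597]
stone base approx [0.50139904 0.25949883 0.1       ]
jars [0.51113263 0.14010125 0.123     ] [0.51862187 0.02089358 0.123     ]
jar ((363.21429443359375, 196.14285278320312), 8.293500900268555) [ 0.48050236 -0.17374446  0.063     ]
t 0.2 tcp [ 0.1569 -0.6304  0.2306] shift mm [ 378.8 -184.5  -39.1] turn [-1.200e-03 -1.000e-04  1.588e-01] F [ 0.  -0.4  0.3] w 0.0854 q [-1.5   0.25  1.56  0.    1.34 -0.17]
```

>>> servo_tool(
  rows=[
    [0,0,0.159,40,-20,-8,-1],
    [0,0,0,45,-31,-8,-1],
    [0,0,0,45,-31,-8,-1],
    [0,0,0,45,-31,-8,-1],
    [0,0,0,45,-31,-8,-1],
  ],
)

```text
time: 0.82
tool_pos: [0.3609, -0.4616, 0.2715]
eef_rot: [-0.0, 0.999, 0.042, 0.0]
wrist_force: [0.9, -1.0, -0.1]
width: 0.0854
gripper_force: 0.0
```

>>> servo_tool(
  rows=[
    [0,0,0,45,-31,-8,-1],
    [0,0,0,45,-31,-8,-1],
    [0,0,0,30,-50,-8,-1],
    [0,0,0,8,-60,0,-1],
    [0,0,0,0,-60,0,-1],
  ],
)

```text
time: 1.45
tool_pos: [0.4678, -0.2189, 0.2951]
eef_rot: [-0.0, 0.999, 0.043, 0.0]
wrist_force: [0.7, 0.3, -0.1]
width: 0.0854
gripper_force: 0.0
```

```bash
python3 - <<'E'
from h import *
c=cams.capture("wrist");cv2.imwrite("pics/w0.png",c["image"]);print(c["origin"],c["orientation"])
rel([.49,.267,.29],.091)
E
```

```text
[ 0.54749885 -0.21192422  0.43738238] [ 0.11759603  0.72740994 -0.66730593 -0.10839161]
t 1.5 tcp [ 0.467  -0.2131  0.2948] shift mm [  65.9 -476.1    7. ] turn [-0.0047  0.0004 -0.0012] F [ 3.   3.6 -0.9] w 0.0851 q [-0.65 -0.13  1.83  0.    1.44  0.83]
```

View pics/w0.png

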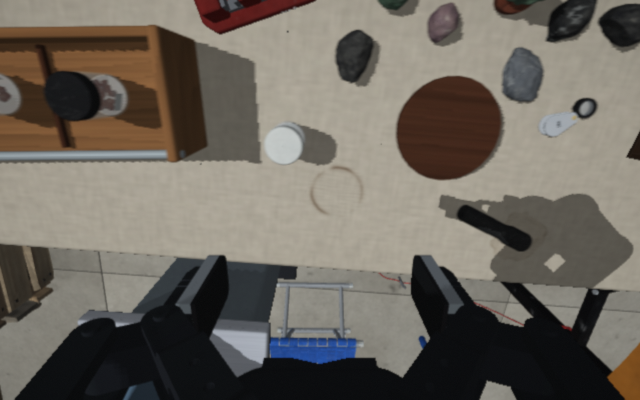

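The wrist view shows the plinth at (450,127) and the spare jar's white cap at (284,143). The near jar on the rack is at (73,95), and the torch is at (495,228). Next I'll refine the plinth and jar from this view while the arm moves on to the stone.

```bash
python3 - <<'E'
from h import *
c=cams.capture("wrist");im=c["image"];hsv=cv2.cvtColor(im,cv2.COLOR_BGR2HSV)
def big(m,x0,y0,x1,y1):
    q=np.zeros_like(m);q[y0:y1,x0:x1]=m[y0:y1,x0:x1]
    return cv2.convexHull(max(cv2.findContours(q,cv2.RETR_EXTERNAL,cv2.CHAIN_APPROX_NONE)[0],key=cv2.contourArea))
sat=cv2.inRange(hsv,(0,100,20),(180,255,140))
k=big(sat,385,60,515,190)
P=np.array([ray(c,p[0],.032)[:2] for p in k]);e=cv2.minEnclosingCircle(P.astype(np.float32));print("plinth",e)
w=cv2.inRange(hsv,(0,0,195),(180,40,255));
k=big(w,255,115,315,175);P=np.array([ray(c,p[0],.063)[:2] for p in k]).astype(np.float32);print("jar",cv2.minEnclosingCircle(P),cv2.boundingRect(k))
E
```

```text
plinth ((0.5113396048545837, -0.3780537247657776), 0.06503725051879883)
jar ((0.48001721501350403, -0.1755770891904831), 0.020692190155386925) (273, 128, 35, 35)
```

>>> servo_tool(
  rows=[
    [0,0,0,6,-55,0,-0.5],
    [0,0,0,8,-62,0,-0.5],
    [0,0,0,8,-62,0,-0.5],
    [0,0,0,8,-62,0,-0.5],
    [0,0,0,8,-62,0,-0.5],
  ],
)

```text
time: 2.17
tool_pos: [0.4799, 0.0857, 0.2955]
eef_rot: [0.0, 0.999, 0.042, 0.0]
wrist_force: [1.5, 0.2, 0.5]
width: 0.0643
gripper_force: 0.0
```

>>> servo_tool(
  rows=[
    [0,0,0,5,-50,0,-0.5],
    [0,0,0,0,-30,0,-0.5],
    [0,0,0,0,0,0,-0.5],
    [0,0,0,0,0,0,-0.5],
    [0,0,0,0,0,0,-0.5],
  ],
)

```text
time: 2.8
tool_pos: [0.4783, 0.1632, 0.2952]
eef_rot: [0.0, 0.999, 0.041, -0.0]
wrist_force: [-0.9, -1.2, 0.5]
width: 0.0642
gripper_force: 0.0
```

```bash
python3 - <<'E'
from h import *
c=cams.capture("wrist");cv2.imwrite("pics/w1.png",c["image"]);print(c["origin"],c["orientation"])
rel([.49,.267,.29],.091)
E
```

```text
[0.55805422 0.17003466 0.43750031] [ 0.11767182  0.72660411 -0.66817405 -0.10836624]
t 2.85 tcp [0.4783 0.1632 0.2953] shift mm [  20.3 -102.4    5.3] turn [ 0.0002 -0.     -0.008 ] F [ 0.2 -0.   0. ] w 0.0641 q [ 0.1  -0.15  1.85 -0.    1.44  1.59]
```

View pics/w1.png

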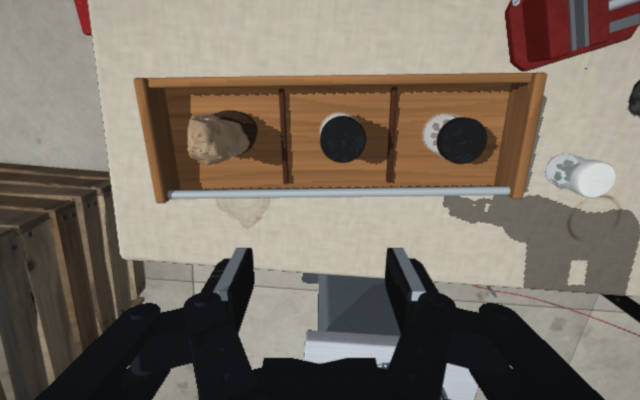

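The view shows the stone at (215,137) with its stand at (238,130). The two jars are at (343,138) and (462,140), and the rail runs from (170,195) to (510,191).

>>> servo_tool(
  rows=[
    [0,0,0,-10,-50,0,-0.65],
    [0,0,0,-20,-45,0,-0.65],
    [0,0,0,0,0,0,-0.65],
    [0,0,0,0,0,0,-0.65],
    [0,0,0,0,0,0,-0.65],
  ],
)

```text
time: 3.48
tool_pos: [0.4407, 0.2554, 0.2953]
eef_rot: [0.0, 0.999, 0.041, 0.0]
wrist_force: [0.2, 0.3, 0.7]
width: 0.0704
gripper_force: 0.0
```

```bash
python3 - <<'E'
from h import *
c=cams.capture("wrist");im=c["image"]
x,y=proj(c,[.495,.262,.1]).astype(int);print("centre",x,y)
x0,y0=max(0,x-130),max(0,y-100);print("crop",x0,y0)
cv2.imwrite("pics/w2.png",cv2.resize(im[y0:y0+200,x0:x0+260],None,fx=3,fy=3,interpolation=cv2.INTER_CUBIC))
rel([.49,.267,.29],.091);print(c["origin"])
for p in([.49,.26,.06],[.49,.26,.077],[.49,.26,.152]):print(proj(c,p))
E
```

```text
centre 317 113
crop 187 13
t 3.525 tcp [0.4407 0.2554 0.2953] shift mm [50.1 -7.5  5.3] turn [ 0.0001 -0.     -0.0081] F [0.7 0.5 0.2] w 0.0707 q [ 0.3  -0.14  1.84 -0.    1.44  1.79]
[0.5204242  0.2622318  0.43755122]
[319.00206581 115.71297808]
[318.98935646 116.99380941]
[318.91584084 124.40261978]
```

View pics/w2.png

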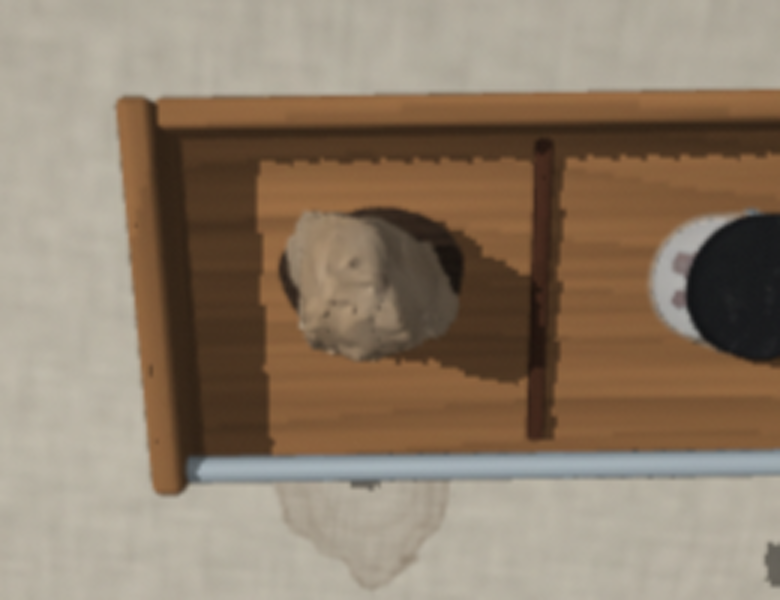

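The stone is centred at about crop (370,280). The dark oval stand shows at its left, at (285,285), and at its upper right, from (380,208) to (462,265). The strip is at crop x 541. I'll brighten the crop to find the stand's edge, and so the yaw.

```bash
python3 - <<'E'
from h import *
c=cams.capture("wrist");im=c["image"][70:145,270:360]
g=(255*(im/255.)**.45).astype(np.uint8)
cv2.imwrite("pics/w3.png",cv2.resize(g,None,fx=8,fy=8,interpolation=cv2.INTER_CUBIC))
E
```

```text
(no output)
```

View pics/w3.png

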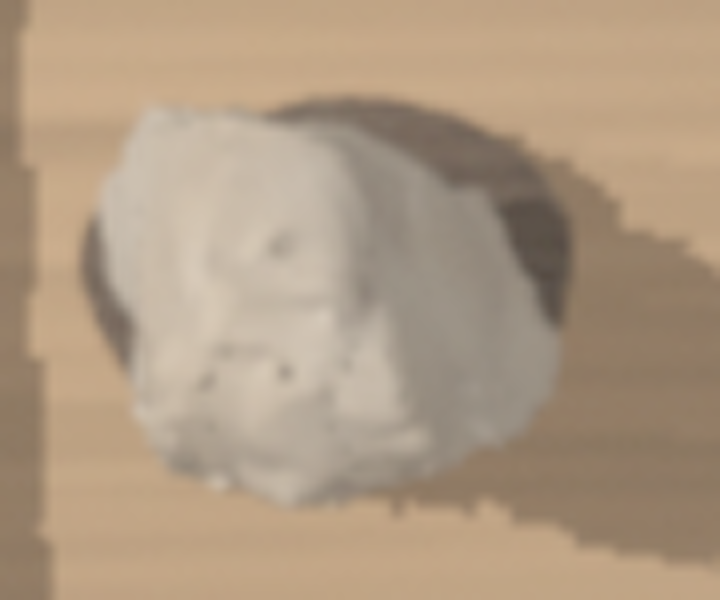

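The stand's rim shows on the left from (82,255) to (125,365). It also shows along the top and right, from (280,112) over (350,97) and (520,145) to (571,230) and (560,320).

```bash
python3 - <<'E'
from h import *
from scipy.optimize import least_squares
c=cams.capture("wrist")
px=[(95,218),(82,255),(95,300),(110,340),(125,365),(280,110),(315,100),(350,97),(400,100),(450,114),(490,130),(520,148),(550,178),(566,205),(571,235),(568,275),(560,320)]
f=lambda p,z:ray(c,(270+(p[0]+.5)/8-.5,70+(p[1]+.5)/8-.5),z)
for z in(.070,.077):
  P=np.array([f(p,z)[:2] for p in px]);print("extent",np.ptp(P,axis=0))
  def res(v,a=.026,b=.034):
    d=P-v[:2];ct,st=np.cos(v[2]),np.sin(v[2]);u=d[:,0]*ct+d[:,1]*st;w=-d[:,0]*st+d[:,1]*ct
    return (np.hypot(u/a,w/b)-1)*.03
  for y0 in(-1.2,-.6,0,.6,1.2,1.57):
    r=least_squares(res,[.49,.262,y0],loss="soft_l1",f_scale=.002);print(z,np.round(r.x,4),"rms mm",1e3*np.sqrt(np.mean(res(r.x)**2)))
# stone outline extremes at mid height
for n,p in(("L",(105,200)),("R",(560,370)),("top",(160,105)),("bot",(290,503))):print(n,f(p,.106),f(p,.14))
# rail & panel
g=lambda u,v,z:ray(c,(187+u/3,13+v/3),z)
print("rail",g(190,468,.092),g(775,463,.092)); print("panel inner top",g(158,110,.1),g(183,480,.1),"strip",g(541,160,.068),g(539,430,.068))
E
```

```text
extent [0.03810987 0.06719189]
0.07 [0.5005 0.2694 0.1374] rms mm 1.1399080707074312
0.07 [0.5005 0.2694 0.1374] rms mm 1.13990801284452
0.07 [0.5005 0.2694 0.1374] rms mm 1.1399079772182472
0.07 [0.5005 0.2694 0.1374] rms mm 1.1399079811329593
0.07 [0.5005 0.2694 0.1374] rms mm 1.139907963376741
0.07 [0.5005 0.2694 0.1374] rms mm 1.1399079290086238
extent [0.03738402 0.06591214]
0.077 [0.5004 0.269  0.0901] rms mm 1.3236647899417744
0.077 [0.5004 0.269  0.0901] rms mm 1.3236652990607112
0.077 [0.5004 0.269  0.0901] rms mm 1.3236652571130596
0.077 [0.5004 0.269  0.0901] rms mm 1.3236649013336428
0.077 [0.5004 0.269  0.0901] rms mm 1.3236646879679945
0.077 [0.5004 0.269  0.0901] rms mm 1.323664880677463
L [0.51094505 0.2979936  0.106     ] [0.51191034 0.29434102 0.14      ]
R [0.49525232 0.23972441 0.106     ] [0.49782699 0.24204767 0.14      ]
top [0.52261171 0.29181185 0.106     ] [0.52238051 0.28879324 0.14      ]
bot [0.47579519 0.2725476  0.106     ] [0.4803653  0.27150465 0.14      ]
rail [0.42864543 0.33153684 0.092     ] [0.44864376 0.11617946 0.092     ]
panel inner top [0.54875528 0.34209896 0.1       ] [0.42607157 0.33239747 0.1       ] strip [0.54645615 0.2127449  0.068     ] [0.44898066 0.20066313 0.068     ]
```

The stand measures about 66 mm across the rack and is shorter front to back, which disagrees with the text. I'll turn the tool about 90° and check from that side before choosing the grasp.

>>> servo_tool(
  rows=[
    [0,0,0,28,30,0,-0.65],
    [0,0,0,28,30,0,-0.65],
    [0,0,-0.18,0,0,0,-0.65],
    [0,0,-0.18,0,0,0,-0.65],
    [0,0,-0.18,0,0,0,-0.65],
  ],
)

```text
time: 4.25
tool_pos: [0.5013, 0.2007, 0.2952]
eef_rot: [-0.0, 0.951, 0.31, -0.0]
wrist_force: [-0.0, 0.7, 0.3]
width: 0.0707
gripper_force: 0.0
```

>>> servo_tool(
  rows=[
    [0,0,-0.18,0,0,0,-0.65],
    [0,0,-0.18,0,0,0,-0.65],
    [0,0,-0.18,0,0,0,-0.65],
    [0,0,-0.18,0,0,0,-0.65],
    [0,0,-0.18,0,0,0,-0.65],
  ],
)

```text
time: 4.88
tool_pos: [0.5012, 0.2009, 0.2953]
eef_rot: [-0.0, 0.721, 0.693, -0.0]
wrist_force: [1.0, 0.1, 0.2]
width: 0.0705
gripper_force: 0.0
```

>>> servo_tool(
  rows=[
    [0,0,-0.14,0,0,0,-0.65],
    [0,0,0,0,0,0,-0.65],
    [0,0,0,0,0,0,-0.65],
    [0,0,0,0,0,0,-0.65],
    [0,0,0,0,0,0,-0.65],
  ],
)

```text
time: 5.5
tool_pos: [0.501, 0.2013, 0.2953]
eef_rot: [-0.0, 0.673, 0.739, 0.0]
wrist_force: [0.3, 0.6, 0.4]
width: 0.0704
gripper_force: 0.0
```

```bash
python3 - <<'E'
from h import *
c=cams.capture("wrist");im=c["image"]
x,y=proj(c,[.5,.269,.09]).astype(int);print("centre",x,y)
x0,y0=max(0,x-65),max(0,y-50);print("crop",x0,y0)
cv2.imwrite("pics/w4.png",cv2.resize((255*(im[y0:y0+100,x0:x0+130]/255.)**.5).astype(np.uint8),None,fx=6,fy=6,interpolation=cv2.INTER_CUBIC))
rel([.5005,.269,.2],1.661);print(c["origin"])
E
```

```text
centre 325 102
crop 260 52
t 5.55 tcp [0.501  0.2014 0.2953] shift mm [67.4  5.8 95.3] turn [0.     0.     0.0034] F [-0.3  0.2  0.4] w 0.0704 q [ 0.17 -0.06  1.77 -0.    1.43  0.08]
[0.49256131 0.28202452 0.43753565]
```

View pics/w4.png

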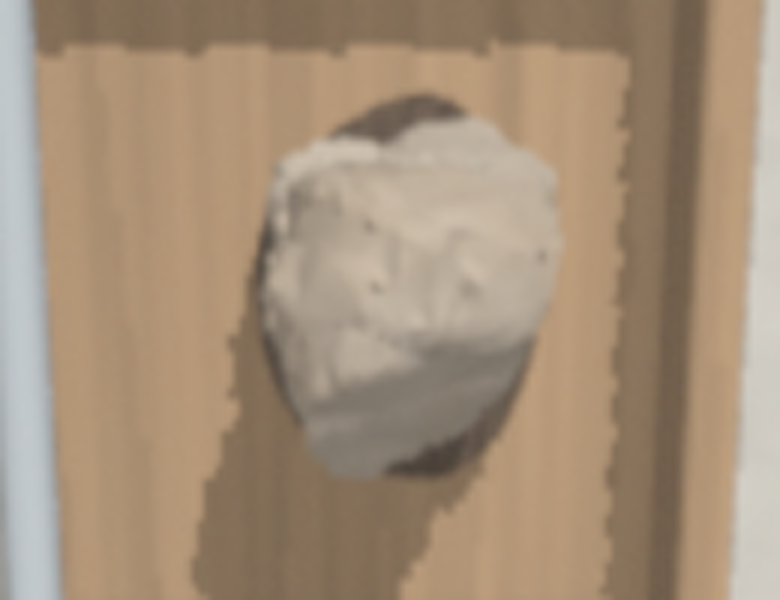

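This view confirms it. The stand runs along y, with rows 93–478, and its short side is along x, with columns 257–540, so the stone stands long side across. I'll grip it front to back, across its short side.

```bash
python3 - <<'E'
from h import *
from scipy.optimize import least_squares
c=cams.capture("wrist")
px=[(340,135),(375,108),(400,97),(425,93),(450,98),(462,107),(265,240),(258,290),(265,335),(280,385),(300,425),(390,475),(430,480),(468,466),(500,425),(520,390),(533,350)]
f=lambda p,z:ray(c,(260+(p[0]+.5)/6-.5,52+(p[1]+.5)/6-.5),z)
for z in(.070,.077):
  P=np.array([f(p,z)[:2] for p in px])
  def res(v,a=.026,b=.034):
    d=P-v[:2];ct,st=np.cos(v[2]),np.sin(v[2]);u=d[:,0]*ct+d[:,1]*st;w=-d[:,0]*st+d[:,1]*ct
    return (np.hypot(u/a,w/b)-1)*.03
  r=least_squares(res,[.49,.262,0.1],loss="soft_l1",f_scale=.002);print(z,np.round(r.x,4),"rms mm",1e3*np.sqrt(np.mean(res(r.x)**2)),P.min(0),P.max(0))
for z in (.1,.12,.14):print(z,"stone x range",f((268,250),z)[0],f((558,230),z)[0],"low part",f((300,380),z)[0],f((535,340),z)[0])
print("rail inner",f((45,270),.09),"back inner top",f((695,270),.095))
E
```

```text
0.07 [0.5019 0.2698 0.0138] rms mm 0.7855604109283194 [0.47505175 0.23674444] [0.52672322 0.30458693]
0.077 [ 0.502   0.27   -0.0293] rms mm 0.8719434386939293 [0.47538482 0.23760716] [0.52607217 0.30415755]
0.1 stone x range 0.47764865408582385 0.525708834035023 low part 0.4847978422126017 0.5240694564148531
0.12 stone x range 0.47853098826315754 0.5237434732875594 low part 0.4852565677649455 0.5222012332006597
0.14 stone x range 0.47941332244049123 0.5217781125400959 low part 0.48571529331728935 0.5203330099864663
rail inner [0.43896772 0.26874247 0.09      ] back inner top [0.55032688 0.27939568 0.095     ]
```

>>> servo_tool(
  rows=[
    [0,0,0,40,4,0,-0.5],
    [0,0,0,28,2.5,20,-0.5],
    [0,0,0.045,0,0,40,-0.5],
    [0,0,0,0,0,30,-0.5],
    [0,0,0,0,0,0,-0.5],
  ],
)

```text
time: 6.22
tool_pos: [0.4993, 0.2692, 0.2025]
eef_rot: [-0.001, 0.69, 0.724, -0.003]
wrist_force: [-1.1, -0.2, 0.0]
width: 0.0639
gripper_force: 0.0
```

```bash
python3 - <<'E'
from h import *
rel([.5012,.2697,.092],1.616)
E
```

```text
t 6.225 tcp [0.4993 0.2692 0.2025] shift mm [  0.5   2.5 110.5] turn [-0.0057  0.0014  0.0038] F [-1.1 -0.2  0. ] w 0.0639 q [0.29 0.08 1.79 0.   1.27 0.25]
```

>>> servo_tool(
  rows=[
    [0,0,0,0,1,35,-0.5],
    [0,0,0,0,0,35,-0.5],
    [0,0,0,0,0,25,-0.5],
    [0,0,0,0,0,12,-0.5],
    [0,0,0,0,0,0,-0.5],
  ],
)

```text
time: 6.85
tool_pos: [0.5026, 0.2698, 0.0989]
eef_rot: [0.0, 0.69, 0.724, 0.0]
wrist_force: [0.3, 0.5, 0.3]
width: 0.0641
gripper_force: 0.0
```

```bash
python3 - <<'E'
from h import *
rel([.5012,.2697,.092],1.616)
E
```

```text
t 6.85 tcp [0.5026 0.2698 0.0989] shift mm [-0.  -1.4  6.9] turn [ 0.0005 -0.0001  0.0036] F [0.3 0.5 0.3] w 0.0641 q [ 0.29  0.22  1.85 -0.    1.07  0.25]
```

>>> servo_tool(
  rows=[
    [0,0,0,0,-1,6,-0.5],
    [0,0,0,0,0,0,-0.2],
    [0,0,0,0,0,0,0.1],
    [0,0,0,0,0,0,0.5],
    [0,0,0,0,0,0,0.5],
  ],
  squeeze=45,
)

```text
time: 7.48
tool_pos: [0.5018, 0.2699, 0.0933]
eef_rot: [0.0, 0.69, 0.724, 0.001]
wrist_force: [-0.1, 0.2, 5.6]
width: 0.0433
gripper_force: 45.3
```

>>> servo_tool(
  rows=[
    [0,0,0,0,0,0,0.5],
    [0,0,0,0,0,0,0.5],
    [0,0,0,0,0,-3,0.5],
    [0,0,0,0,0,-3,0.5],
    [0,0,0,0,0,0,0.5],
  ],
)

```text
time: 8.1
tool_pos: [0.5007, 0.2695, 0.0979]
eef_rot: [-0.0, 0.69, 0.724, -0.0]
wrist_force: [-0.3, 0.3, -2.3]
width: 0.0436
gripper_force: 45.3
```

```bash
python3 - <<'E'
from h import *
rel([.5012,.2697,.092],1.616)
E
```

```text
t 8.1 tcp [0.5007 0.2695 0.0979] shift mm [0.1 0.5 5.9] turn [-0.0009  0.0002  0.0038] F [-0.3  0.3 -2.3] w 0.0436 q [0.29 0.22 1.85 0.   1.07 0.25]
```

>>> servo_tool(
  rows=[
    [0,0,0,0,0,-10,0.5],
    [0,0,0,0,0,-20,0.5],
    [0,0,0,0,0,-25,0.5],
    [0,0,0,0,0,-25,0.5],
    [0,0,0,0,0,-15,0.5],
  ],
)

```text
time: 8.72
tool_pos: [0.5021, 0.27, 0.1964]
eef_rot: [0.001, 0.69, 0.724, 0.002]
wrist_force: [0.3, 0.1, -3.7]
width: 0.0438
gripper_force: 45.7
```

>>> servo_tool(
  rows=[
    [0,0,0,0,0,-5,0.5],
    [0,0,0,0,0,0,0.5],
    [0,0,0,0,0,0,0.5],
    [0,0,0,0,0,0,0.5],
    [0,0,0,0,0,0,0.5],
  ],
)

```text
time: 9.35
tool_pos: [0.5009, 0.2696, 0.1978]
eef_rot: [-0.0, 0.69, 0.724, -0.0]
wrist_force: [0.4, 0.2, -3.6]
width: 0.044
gripper_force: 45.6
```

```bash
python3 - <<'E'
from h import *
for n in("side","wrist"):
  c=cams.capture(n);im=c["image"]
  if n=="side":
    x,y=proj(c,[.5,.269,.2]).astype(int);a=cv2.resize(im[y-40:y+40,x-50:x+50],(600,480),interpolation=cv2.INTER_CUBIC);cv2.imwrite("pics/s5.png",a)
rel([.511,-.378,.14],1.616)
E
```

```text
t 9.45 tcp [0.501  0.2696 0.1981] shift mm [-647.4  -21.7   58.1] turn [-0.0004  0.0001  0.0038] F [-0.3  0.8 -3.4] w 0.0436 q [ 0.29  0.09  1.8  -0.    1.26  0.25]
```

View pics/s5.png

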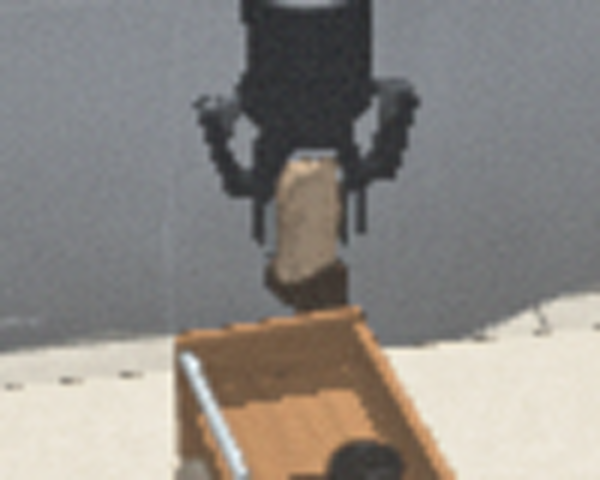

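>>> servo_tool(
  rows=[
    [0,0,0,0,-15,0,0.5],
    [0,0,0,0,-30,0,0.5],
    [0,0,0,-10,-25,0,0.5],
    [0,0,0,-25,-10,0,0.5],
    [0,0,0,-40,0,0,0.5],
  ],
)

```text
time: 10.07
tool_pos: [0.4231, 0.1908, 0.1982]
eef_rot: [-0.0, 0.689, 0.725, 0.0]
wrist_force: [0.9, -0.2, -2.2]
width: 0.0436
gripper_force: 45.8
```

>>> servo_tool(
  rows=[
    [0,0,0,-50,0,0,0.5],
    [0,0,0,-50,0,0,0.5],
    [0,0,0,-50,0,0,0.5],
    [0,0,0,-50,0,0,0.5],
    [0,0,0,-50,0,0,0.5],
  ],
)

```text
time: 10.7
tool_pos: [0.4363, -0.0599, 0.1984]
eef_rot: [0.0, 0.69, 0.724, 0.0]
wrist_force: [0.8, -0.4, -2.5]
width: 0.0436
gripper_force: 45.8
```

>>> servo_tool(
  rows=[
    [0,0,0,-50,0,0,0.5],
    [0,0,0,-50,5,0,0.5],
    [0,0,0,-50,10,0,0.5],
    [0,0,0,-50,10,0,0.5],
    [0,0,0,-50,13,0,0.5],
  ],
)

```text
time: 11.32
tool_pos: [0.487, -0.3076, 0.1983]
eef_rot: [-0.0, 0.69, 0.724, 0.0]
wrist_force: [0.7, 0.9, -2.7]
width: 0.0438
gripper_force: 45.8
```

>>> servo_tool(
  rows=[
    [0,0,0,-40,10,0,0.5],
    [0,0,0,-22,6,0,0.5],
    [0,0,0,-10,4,0,0.5],
    [0,0,0,0,0,0,0.5],
    [0,0,0,0,0,0,0.5],
  ],
)

```text
time: 11.95
tool_pos: [0.5106, -0.3764, 0.1982]
eef_rot: [-0.0, 0.689, 0.724, 0.0]
wrist_force: [0.2, -0.2, -1.9]
width: 0.0438
gripper_force: 45.9
```

```bash
python3 - <<'E'
from h import *
rel([.511,-.378,.067],1.616)
E
```

```text
t 11.95 tcp [ 0.5106 -0.3764  0.1982] shift mm [ -1.7   0.3 131.2] turn [-0.0003 -0.0006  0.0046] F [ 0.2 -0.2 -1.9] w 0.0438 q [-0.81  0.24  1.63  0.    1.28 -0.86]
```

>>> servo_tool(
  rows=[
    [0,0,0,-1.5,0,20,0.5],
    [0,0,0,0,0,35,0.5],
    [0,0,0,0,0,35,0.5],
    [0,0,0,0,0,20,0.5],
    [0,0,0,0,0,11,0.5],
  ],
)

```text
time: 12.58
tool_pos: [0.5104, -0.3784, 0.0756]
eef_rot: [-0.001, 0.689, 0.724, 0.0]
wrist_force: [0.2, 0.0, -2.9]
width: 0.0436
gripper_force: 45.8
```

>>> servo_tool(
  rows=[
    [0,0,0,0,0,4,0.5],
    [0,0,0,0,0,2,0.5],
    [0,0,0,0,0,0,0.5],
    [0,0,0,0,0,0,0.5],
    [0,0,0,0,0,0,0.5],
  ],
)

```text
time: 13.2
tool_pos: [0.511, -0.3793, 0.0717]
eef_rot: [0.0, 0.69, 0.724, -0.0]
wrist_force: [0.5, 0.8, -3.6]
width: 0.0437
gripper_force: 45.8
```

```bash
python3 - <<'E'
from h import *
rel([.511,-.378,.065],1.616)
c=cams.capture("wrist");im=c["image"]
x,y=proj(c,[.511,-.378,.07]).astype(int);print(x,y,im.shape)
x0,y0=max(0,min(x-100,440)),max(0,min(y-75,250));print(x0,y0);cv2.imwrite("pics/w6.png",cv2.resize((255*(im[y0:y0+150,x0:x0+200]/255.)**.6).astype(np.uint8),None,fx=4,fy=4,interpolation=cv2.INTER_CUBIC))
E
```

```text
t 13.2 tcp [ 0.511  -0.3793  0.0717] shift mm [1.3 0.  6.7] turn [0.0005 0.0005 0.0038] F [ 0.5  0.8 -3.6] w 0.0437 q [-0.82  0.4   1.68  0.    1.06 -0.87]
321 254 (400, 640, 3)
221 179
```

Now I lower it gently until it touches.

>>> servo_tool(
  rows=[
    [0,0,0,1,0,2,0.5],
    [0,0,0,0,0,1,0.5],
    [0,0,0,0,0,1,0.5],
    [0,0,0,0,0,0,0.5],
    [0,0,0,0,0,0,0.5],
  ],
)

```text
time: 13.88
tool_pos: [0.5108, -0.3781, 0.0673]
eef_rot: [0.0, 0.69, 0.724, -0.0]
wrist_force: [-0.5, -0.0, -2.7]
width: 0.044
gripper_force: 45.9
```

>>> servo_tool(
  rows=[
    [0,0,0,0,0,1,0.5],
    [0,0,0,0,0,0.5,0.5],
    [0,0,0,0,0,0,0.5],
    [0,0,0,0,0,0,0.5],
    [0,0,0,0,0,0,0.5],
  ],
)

```text
time: 14.5
tool_pos: [0.5108, -0.3781, 0.0658]
eef_rot: [-0.0, 0.69, 0.724, 0.0]
wrist_force: [-0.1, -0.7, -3.3]
width: 0.0435
gripper_force: 45.9
```

>>> servo_tool(
  rows=[
    [0,0,0,0,0,0.5,0.5],
    [0,0,0,0,0,0.5,0.5],
    [0,0,0,0,0,0,0.5],
    [0,0,0,0,0,0,0.5],
    [0,0,0,0,0,0,0.5],
  ],
)

```text
time: 15.12
tool_pos: [0.511, -0.3781, 0.0653]
eef_rot: [0.0, 0.69, 0.724, 0.0]
wrist_force: [-2.4, 3.2, 5.9]
width: 0.0434
gripper_force: 46.6
```

>>> servo_tool(
  rows=[
    [0,0,0,0,0,0.5,0.5],
    [0,0,0,0,0,0,0.5],
    [0,0,0,0,0,0,0.5],
    [0,0,0,0,0,0,0.5],
    [0,0,0,0,0,0,0.5],
  ],
)

```text
time: 15.75
tool_pos: [0.511, -0.3781, 0.0653]
eef_rot: [-0.0, 0.689, 0.724, 0.0]
wrist_force: [-2.7, 4.5, 8.3]
width: 0.0436
gripper_force: 46.8
```

It touched at 65.3 mm, as predicted. I release slowly and rise.

>>> servo_tool(
  rows=[
    [0,0,0,0,0,0,0.1],
    [0,0,0,0,0,0,-0.1],
    [0,0,0,0,0,0,-0.3],
    [0,0,0,0,0,0,-0.5],
    [0,0,0,0,0,0,-0.5],
  ],
  squeeze=25,
)

```text
time: 16.38
tool_pos: [0.5108, -0.3782, 0.0641]
eef_rot: [0.0, 0.69, 0.724, -0.0]
wrist_force: [0.5, -0.6, 0.4]
width: 0.0642
gripper_force: 0.0
```

>>> servo_tool(
  rows=[
    [0,0,0,0,0,-10,-0.5],
    [0,0,0,0,0,-30,-0.5],
    [0,0,0,0,0,-50,-0.5],
    [0,0,0,0,0,-50,-0.5],
    [0,0,0,0,0,-40,-0.5],
  ],
)

```text
time: 17.0
tool_pos: [0.5112, -0.3785, 0.2478]
eef_rot: [0.002, 0.69, 0.724, -0.0]
wrist_force: [0.3, -0.6, -0.8]
width: 0.0639
gripper_force: 0.0
```

>>> servo_tool(
  rows=[
    [0,0,0,30,0,-20,-0.5],
    [0,0,0,20,0,0,-0.5],
    [0,0,0,0,0,0,-0.5],
    [0,0,0,0,0,0,-0.5],
    [0,0,0,0,0,0,-0.5],
  ],
)

```text
time: 17.62
tool_pos: [0.508, -0.3286, 0.2631]
eef_rot: [-0.001, 0.69, 0.724, -0.0]
wrist_force: [-0.5, 0.2, -0.8]
width: 0.0641
gripper_force: 0.0
```

```bash
python3 - <<'E'
from h import *
c=cams.capture("wrist");s=cams.capture("side")
a=cv2.resize(c["image"],(640,400))[:300]
x,y=proj(s,[.511,-.378,.07]).astype(int);b=cv2.resize(s["image"][y-50:y+50,x-107:x+107],(640,299),interpolation=cv2.INTER_CUBIC)
cv2.imwrite("pics/p7.png",np.vstack([a,b]))
print(proj(c,[.511,-.378,.032]),proj(c,[.511,-.378,.124]))
rel([.480,-.1755,.24],1.616)
E
```

```text
[320.87211041 199.65783552] [321.12089379 231.12326691]
t 17.725 tcp [ 0.5082 -0.3286  0.2636] shift mm [154.3 -20.7  23.7] turn [-0.0008 -0.0007  0.0032] F [ 0.  -0.4 -0.2] w 0.0642 q [-0.76  0.12  1.64 -0.    1.38 -0.81]
```

View pics/p7.png

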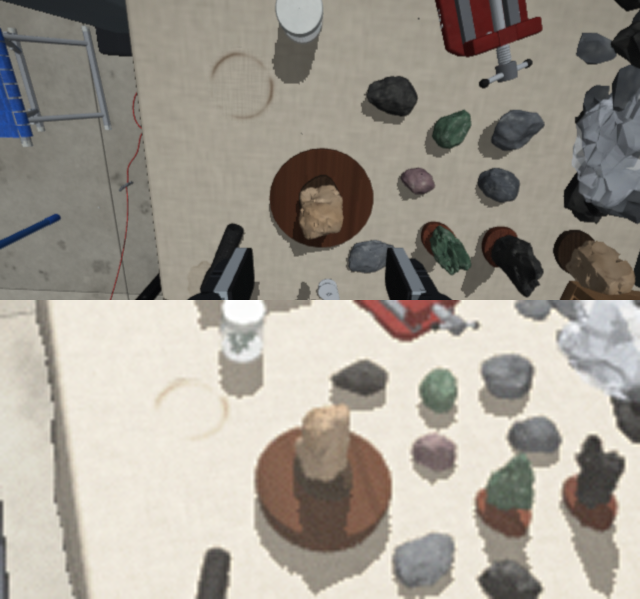

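The stone stands upright and centred: the plinth is at (321,197) and the stand at about (321,195) in the wrist half. The side half shows it upright too, and the jar is still alone at (240,330). Next is the jar, and I turn the fingers across the bay for more room.

>>> servo_tool(
  rows=[
    [0,0,0.17,40,-5,0,-0.8],
    [0,0,0,38,-12,0,-0.8],
    [0,0,0,38,-12,0,-0.8],
    [0,0,0,34,-12,0,-0.8],
    [0,0,0.17,0,0,0,-0.8],
  ],
)

```text
time: 18.35
tool_pos: [0.4786, -0.1732, 0.2642]
eef_rot: [-0.0, 0.803, 0.596, 0.0]
wrist_force: [-0.5, 1.0, -0.5]
width: 0.0767
gripper_force: 0.0
```

>>> servo_tool(
  rows=[
    [0,0,0.17,0,0,0,-0.8],
    [0,0,0.17,0,0,0,-0.8],
    [0,0,0.17,0,0,0,-0.8],
    [0,0,0.17,0,0,0,-0.8],
    [0,0,0.17,0,0,0,-0.8],
  ],
)

```text
time: 18.98
tool_pos: [0.479, -0.1752, 0.2641]
eef_rot: [-0.0, 0.978, 0.21, -0.0]
wrist_force: [0.4, 0.3, 1.0]
width: 0.0771
gripper_force: 0.0
```

>>> servo_tool(
  rows=[
    [0,0,0.17,0,0,0,-0.8],
    [0,0,0.17,0,0,0,-0.8],
    [0,0,0,0,0,0,-0.8],
    [0,0,0,0,0,0,-0.8],
    [0,0,0,0,0,0,-0.8],
  ],
)

```text
time: 19.6
tool_pos: [0.479, -0.175, 0.2643]
eef_rot: [-0.0, 0.999, 0.045, -0.0]
wrist_force: [0.5, -0.8, -1.1]
width: 0.0767
gripper_force: 0.0
```

```bash
python3 - <<'E'
from h import *
rel([.480,-.1755,.015],.091)
c=cams.capture("wrist");im=c["image"];print("exp",proj(c,[.48,-.1755,.063]),proj(c,[.48,-.152,.063]),proj(c,[.5035,-.1755,.063]))
hsv=cv2.cvtColor(im,cv2.COLOR_BGR2HSV);w=cv2.inRange(hsv,(0,0,195),(180,40,255))
x,y=proj(c,[.48,-.1755,.063]).astype(int);q=np.zeros_like(w);q[max(0,y-45):y+45,x-45:x+45]=w[max(0,y-45):y+45,x-45:x+45]
k=max(cv2.findContours(q,cv2.RETR_EXTERNAL,cv2.CHAIN_APPROX_NONE)[0],key=cv2.contourArea)
P=np.array([ray(c,p[0],.063)[:2] for p in k]).astype(np.float32);print("jar",cv2.minEnclosingCircle(P),cv2.boundingRect(k))
E
```

```text
t 19.6 tcp [ 0.479  -0.175   0.2643] shift mm [  1.    0.6 249.3] turn [-0.  0.  0.] F [ 0.5 -0.8 -1.1] w 0.0767 q [-0.57 -0.12  1.88 -0.    1.38  0.91]
exp [320.02574468 163.59964967] [298.67134104 161.67426427] [322.04650424 142.2837033 ]
jar ((0.48024001717567444, -0.17546124756336212), 0.02096724882721901) (302, 145, 38, 37)
```

>>> servo_tool(
  rows=[
    [0,0,0,1,0.5,40,-0.8],
    [0,0,0,0,0,50,-0.8],
    [0,0,0,0,0,55,-0.8],
    [0,0,0,0,0,50,-0.8],
    [0,0,0,0,0,30,-0.8],
  ],
)

```text
time: 20.27
tool_pos: [0.4786, -0.1745, 0.0366]
eef_rot: [-0.001, 0.999, 0.045, -0.001]
wrist_force: [-0.0, 0.3, 0.4]
width: 0.0769
gripper_force: 0.0
```

>>> servo_tool(
  rows=[
    [0,0,0,0,0,15,-0.8],
    [0,0,0,0,0,10,-0.8],
    [0,0,0,0,0,0,-0.8],
    [0,0,0,0,0,0,-0.4],
    [0,0,0,0,0,0,-0.1],
  ],
  squeeze=25,
)

```text
time: 20.9
tool_pos: [0.4808, -0.176, 0.0154]
eef_rot: [0.001, 0.999, 0.045, 0.001]
wrist_force: [-0.7, -1.9, 2.2]
width: 0.0472
gripper_force: 1.0
```

>>> servo_tool(
  rows=[
    [0,0,0,0,0,0,0.5],
    [0,0,0,0,0,0,0.5],
    [0,0,0,0,0,0,0.5],
    [0,0,0,0,0,0,0.5],
    [0,0,0,0,0,0,0.5],
  ],
)

```text
time: 21.52
tool_pos: [0.4809, -0.1761, 0.0156]
eef_rot: [0.001, 0.999, 0.045, 0.001]
wrist_force: [-1.5, -0.4, 6.3]
width: 0.0456
gripper_force: 25.7
```

>>> servo_tool(
  rows=[
    [0,0,0,0,0,-5,0.5],
    [0,0,0,0,0,-20,0.5],
    [0,0,0,0,0,-40,0.5],
    [0,0,0,0,0,-50,0.5],
    [0,0,0,0,0,-45,0.5],
  ],
)

```text
time: 22.15
tool_pos: [0.4796, -0.1749, 0.1756]
eef_rot: [-0.0, 0.999, 0.045, -0.0]
wrist_force: [0.3, 0.4, -1.6]
width: 0.0458
gripper_force: 26.3
```

>>> servo_tool(
  rows=[
    [0,0,0,0,0,-30,0.5],
    [0,0,0,0,0,-10,0.5],
    [0,0,0,0,0,0,0.5],
    [0,0,0,0,0,0,0.5],
    [0,0,0,0,0,0,0.5],
  ],
)

```text
time: 22.78
tool_pos: [0.4793, -0.1749, 0.2126]
eef_rot: [-0.001, 0.999, 0.045, -0.001]
wrist_force: [0.2, 0.1, -2.3]
width: 0.0456
gripper_force: 26.3
```

```bash
python3 - <<'E'
from h import *
rel([.494,.268,.2],.091)
E
```

```text
t 22.775 tcp [ 0.4793 -0.1749  0.2126] shift mm [  54.4 -439.8   13.3] turn [-0.0019  0.0024 -0.0013] F [ 0.2  0.1 -2.3] w 0.0456 q [-0.57 -0.07  1.93  0.    1.28  0.91]
```

>>> servo_tool(
  rows=[
    [0,0,0,0,-25,0,0.5],
    [0,0,0,0,-45,0,0.5],
    [0,0,0,0,-50,0,0.5],
    [0,0,0,0,-50,0,0.5],
    [0,0,0,0,-50,0,0.5],
  ],
)

```text
time: 23.4
tool_pos: [0.4596, 0.0453, 0.2136]
eef_rot: [-0.0, 0.999, 0.045, -0.0]
wrist_force: [-0.3, -0.2, -1.2]
width: 0.0459
gripper_force: 26.4
```

>>> servo_tool(
  rows=[
    [0,0,0,5,-50,0,0.5],
    [0,0,0,10,-50,0,0.5],
    [0,0,0,14,-50,0,0.5],
    [0,0,0,14,-40,0,0.5],
    [0,0,0,11,-20,0,0.5],
  ],
)

```text
time: 24.02
tool_pos: [0.4948, 0.2598, 0.2132]
eef_rot: [0.0, 0.999, 0.046, -0.001]
wrist_force: [-0.6, -0.7, -3.3]
width: 0.046
gripper_force: 26.4
```

>>> servo_tool(
  rows=[
    [0,0,0,0,-7,0,0.5],
    [0,0,0,0,0,0,0.5],
    [0,0,0,0,0,0,0.5],
    [0,0,0,0,0,0,0.5],
    [0,0,0,0,0,0,0.5],
  ],
)

```text
time: 24.65
tool_pos: [0.4946, 0.2643, 0.2144]
eef_rot: [-0.0, 0.999, 0.045, 0.0]
wrist_force: [-0.2, 0.1, -1.4]
width: 0.0455
gripper_force: 26.4
```

```bash
python3 - <<'E'
from h import *
rel([.494,.268,.0755],.091)
E
```

```text
t 24.65 tcp [0.4946 0.2643 0.2144] shift mm [ -0.3  -3.7 138.9] turn [-0.     -0.0002 -0.0019] F [-0.2  0.1 -1.4] w 0.0455 q [ 0.29  0.05  1.8  -0.    1.28  1.77]
```

>>> servo_tool(
  rows=[
    [0,0,0,0,-3.5,20,0.5],
    [0,0,0,0,0,35,0.5],
    [0,0,0,0,0,35,0.5],
    [0,0,0,0,0,25,0.5],
    [0,0,0,0,0,12,0.5],
  ],
)

```text
time: 25.28
tool_pos: [0.4925, 0.2678, 0.0843]
eef_rot: [0.001, 0.999, 0.045, -0.002]
wrist_force: [0.0, -0.2, -1.8]
width: 0.0453
gripper_force: 26.4
```

>>> servo_tool(
  rows=[
    [0,0,0,0,0,5,0.5],
    [0,0,0,0,0,2,0.5],
    [0,0,0,0,0,0,0.5],
    [0,0,0,0,0,0,0.5],
    [0,0,0,0,0,0,0.5],
  ],
)

```text
time: 25.9
tool_pos: [0.4946, 0.2683, 0.0808]
eef_rot: [-0.0, 0.999, 0.045, 0.0]
wrist_force: [-0.0, 0.1, -2.2]
width: 0.0457
gripper_force: 26.4
```

>>> servo_tool(
  rows=[
    [0,0,0,0,0,2,0.5],
    [0,0,0,0,0,1,0.5],
    [0,0,0,0,0,0.5,0.5],
    [0,0,0,0,0,0,0.5],
    [0,0,0,0,0,0,0.5],
  ],
)

```text
time: 26.52
tool_pos: [0.4943, 0.2682, 0.0768]
eef_rot: [-0.0, 0.999, 0.045, 0.0]
wrist_force: [0.7, -0.7, -1.6]
width: 0.0455
gripper_force: 26.4
```

>>> servo_tool(
  rows=[
    [0,0,0,0,0,1,0.5],
    [0,0,0,0,0,0.5,0.5],
    [0,0,0,0,0,0,0.5],
    [0,0,0,0,0,0,0.5],
    [0,0,0,0,0,0,0.5],
  ],
)

```text
time: 27.15
tool_pos: [0.4944, 0.2683, 0.0756]
eef_rot: [0.0, 0.999, 0.045, 0.0]
wrist_force: [-2.3, -0.0, 4.5]
width: 0.0454
gripper_force: 26.9
```

Contact came at the expected height. I release, rise and check.

>>> servo_tool(
  rows=[
    [0,0,0,0,0,0,0.1],
    [0,0,0,0,0,0,-0.1],
    [0,0,0,0,0,0,-0.3],
    [0,0,0,0,0,0,-0.5],
    [0,0,0,0,0,0,-0.5],
  ],
)

```text
time: 27.78
tool_pos: [0.4943, 0.2682, 0.0752]
eef_rot: [-0.0, 0.999, 0.045, 0.0]
wrist_force: [1.0, -0.7, -0.3]
width: 0.0639
gripper_force: 0.0
```

>>> servo_tool(
  rows=[
    [0,0,0,0,0,-10,-0.5],
    [0,0,0,0,0,-30,-0.5],
    [0,0,0,0,0,-50,-0.5],
    [0,0,0,0,0,-50,-0.5],
    [0,0,0,0,0,-50,-0.5],
  ],
)

```text
time: 28.4
tool_pos: [0.4941, 0.2682, 0.2678]
eef_rot: [-0.0, 0.999, 0.045, 0.001]
wrist_force: [1.5, -0.4, 0.1]
width: 0.0644
gripper_force: 0.0
```

>>> servo_tool(
  rows=[
    [0,0,0,-40,0,-20,-0.5],
    [0,0,0,-30,40,0,-0.5],
    [0,0,0,0,40,0,-0.5],
    [0,0,0,0,0,0,-0.5],
    [0,0,0,0,0,0,-0.5],
  ],
)

```text
time: 29.02
tool_pos: [0.4319, 0.1825, 0.2859]
eef_rot: [-0.0, 0.999, 0.045, 0.0]
wrist_force: [0.7, 0.0, 0.3]
width: 0.0642
gripper_force: 0.0
```

```bash
python3 - <<'E'
from h import *
c=cams.capture("wrist");im=c["image"];hsv=cv2.cvtColor(im,cv2.COLOR_BGR2HSV)
def blob(m,p,z,n,r=40):
    x,y=proj(c,p).astype(int);q=np.zeros_like(m);q[max(0,y-r):y+r,max(0,x-r):x+r]=m[max(0,y-r):y+r,max(0,x-r):x+r]
    k=cv2.findContours(q,cv2.RETR_EXTERNAL,cv2.CHAIN_APPROX_NONE)[0]
    if not k: print(n,"none",x,y);return
    k=max(k,key=cv2.contourArea)
    P=np.array([ray(c,a[0],z)[:2] for a in k]).astype(np.float32);print(n,cv2.minEnclosingCircle(P),cv2.boundingRect(k))
blob(cv2.inRange(hsv,(0,0,185),(180,40,255)),[.494,.268,.123],.123,"spare")
d=cv2.inRange(hsv,(0,0,0),(180,255,60))
blob(d,[.511,.140,.123],.123,"jarb");blob(d,[.5186,.0209,.123],.123,"jara")
c=cams.capture("top");h2=cv2.cvtColor(c["image"],cv2.COLOR_BGR2HSV);
blob(cv2.inRange(h2,(0,0,0),(180,255,60)),[.5186,.0209,.123],.123,"jara top",14)
k=cv2.inRange(h2,(8,30,110),(25,140,255));blob(k,[.511,-.378,.1],.1,"stone top",16)
rel([.49,.267,.29],.091)
E
```

```text
spare ((0.49335381388664246, 0.2685628831386566), 0.02157278172671795) (209, 76, 47, 49)
jarb ((0.5109990835189819, 0.1431703269481659), 0.023145951330661774) (346, 67, 50, 52)
jara ((0.5186179876327515, 0.02738858573138714), 0.02519300766289234) (470, 70, 56, 52)
jara top ((0.519631564617157, 0.021502839401364326), 0.020572630688548088) (284, 173, 16, 15)
stone top ((0.5081951022148132, -0.367628276348114), 0.027366502210497856) (427, 176, 19, 18)
t 29.125 tcp [0.4318 0.1829 0.2855] shift mm [ 65.6 -78.5  -4.5] turn [-0.0002 -0.0001 -0.0002] F [-0.2  0.6  0.4] w 0.0641 q [ 0.16 -0.24  1.94  0.    1.44  1.64]
```

The jar stands upright at the bay's centre, the rack jars haven't moved, and the stone is on the plinth. I'm handing the job in.

```bash
python3 -c "
from station import ticket
print(ticket.finish_job())"
```

```text
the job is handed in; nothing more can be done
None
```

The job is handed in at about 29 s: the stone stands upright in the middle of the plinth and the spare jar stands in the left bay it left, with the rail, the two rack jars and the torch untouched as far as the pictures and forces show; the stone stood with its long side across the rack, not front to back as described, so I gripped it front to back across its short side.

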